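Flip the L-key and tighten the box clamp

ROBOT

A 6-joint arm with a two-finger parallel gripper is mounted at the origin on the work surface. World frame = base frame: x ahead of the robot, y to its left, z up, the work surface at z = 0. Lengths are in m, angles in rad, forces in N, time in s.
With the tool pointing down it reaches from about 0.375 to 0.9 m from the base axis. Payload 3.1 kg.
Tool frame: the origin (TCP) lies between the finger pads; the fingertips stand manip.nose_length ahead of it and the grasp point (between the pads) lies 5 mm behind it (manip.nose_length is the distance from the TCP to the fingertips, in m); z points along the fingers, y is the line along which they close (so a half turn about z gives the same grasp; the last joint's range is limited). The gripper opens to 85 mm and grips with 20 to 120 N. Pads are 22 mm wide; open, the fingers measure 114 mm over their backs; the gripper's body (76 mm by 85 mm) begins 54 mm behind the grasp point. The pads swing forward as they close: fully open they stand 13 mm farther back than shut.
Start: joints at [1.135, 0.527, 1.433, -0, 1.181, -0.178], TCP at [0.159, 0.604, 0.245] pointing down, gripper open.
Joint ranges: [-3.08, 3.08], [-0.75, 2.2], [0.22, 2.44], [-1.43, 4.57], [0, 2.65], [-2.85, 2.85]. Speed limits (rad/s): [2.79, 2.79, 3.14, 3.14, 3.14, 3.14].

INTERFACE

Orientations are given as a unit quaternion [x, y, z, w].
In Python, from station import monitor, eyes, job, manip gives the robot as it stands.
- The arm moves only by the shell command python3 -m pendant 'ROWS' [FORCE]. ROWS is JSON, a list that holds one entry, the list of rows, each a list of 7 numbers: the shift along the tool's x, y, z as a fraction of full scale, then the turn, a rotation vector about the tool's x, y, z as a fraction of full scale, then the opening, from 0 (shut) to 1 (fully open). A call has 1 to 20 rows; each row shifts and turns the commanded pose from where the row before left it, along the tool's axes as they then stand; what a row does not reach is not made up. Full scale, the value 1, is 800 mm for a shift and 0.12 rad for a turn. A row lasts 1/10 s, in which the tool goes at most 50 mm and 8.59 degrees, less where a joint would pass 70% of its speed; a pose out of reach is approached as far as the arm can. A call with a number of a shift or a turn outside -1 to 1 is refused whole. A call with a gripper value outside its range is refused whole. The fingers move at their own pace and stop on an object; FORCE is the grip in N (left out, the last holds). Time passes only in rows, so rows that do not move let the fingers close. It gives the time, the measured TCP pose, the force, the opening and the grip force at its end, in the units of the state.
- monitor.sense(): the state, without advancing time (a new reading comes with each control period).
- eyes.snapshot(name): name is "side" or "top"; returns a dict with "pixels" (480x640x3 uint8, red, green, blue), "depth" (480x640 float32, m along the optical axis (not along the pixel's ray), 0 where there is no reading), "intrinsics" (3x3 intrinsics, pixels), "k1" (the pictures are not rectified: a ray, as slopes to the right and down, at radius r is drawn at 1 + k1 r^2 times it, then the intrinsics apply), "eye" and "attitude" of the camera in the world. Camera axes: x right, y down, z forward; pixel columns grow to the right and rows downward; lengths in m; the calibration is good to about 2 mm. A picture is of the moment at which its call begins.
- job.sign_off(): hands the job in; it is judged then, once.
The state is a dict: "t": time; "q": joint angles; "qd": joint speeds; "tau": joint torques, N m; "tcp_pos": TCP position; "tool_rot": TCP orientation; "force": force on the tool from outside, world axes, zero at the start; "ft_torque": the same for the moment, N m; "finger_gap": opening from 0.0 (shut) to 1.0 (fully open); "gripper_force": force on a finger pad.
Only numpy, scipy, OpenCV 4.12 (cv2) and the standard library are available. Lean on these libraries where they do the work, as an engineer would, in place of code of your own. Each camera call takes 0.05 s, during which the arm holds its last target. There are 200 camera calls.

TASK

Take the thick L-shaped key from the sloping rack, flip it so that its short arm points straight down, and push the short arm fully into the socket of the clamp screw. Using the long arm as the lever, turn the stiff screw clockwise (seen from above) until it comes up against its stop, then let go and leave the key standing in the screw. Leave the thin key in the rack and do not knock over or shift the glue bottle and the knife.

Things in the scene. Friction and masses are not known exactly. Their poses are not given: they have to be found in the camera images.
- key: Thick steel L-shaped key (like a hex key, but square), 0.5 kg. Long arm 18 mm square, 160 mm from free end to the short arm's axis; short arm 26 mm square, 60 mm from the long arm's centre line to its tip. x: along the long arm to the bend; the short arm points along -z; flats face +y and -y. Origin: middle of the underside (-z) of the free end.
- key_grip (a point): Point on the centre line of the thick key's long arm, 80 mm from its free end and 80 mm from the short arm's axis, 9 mm above the underside; axes as key. In the rack the long arm is clear on both sides and 25 mm underneath here, from 27 to 103 mm from the free end. The centre of mass is about 20 mm nearer the bend.
- key_tip (a point): Centre of the end face of the thick key's short arm; axes as key. The last 8 mm of the short arm are stepped down to 18 mm square to enter easily.
- small_key: Bystander: thin key of 10 mm square bar, long arm 150 mm, short arm 40 mm, in the other lane, 130 mm beside the thick one; origin and axes likewise. Too thin to drive the screw.
- rack: Fixed wooden rack, origin under its middle. The thick key lies in either lane. Keys lie in open saddles 23 mm wide, the free end low and nearest the robot against a stop, the long arm rising at 45 degrees along the rack's +x (away from the robot), the short arm pointing away from the robot and down at 45 degrees. Lift a key out at right angles to the slope, along its own +z.
- clamp: Fixed grey clamp, 230 x 150 mm; origin on the table under the screw's axis, its plate reaching 180 mm along +x. The screw's head is sunk in a round collar 80 mm in diameter, top 70 mm above the table; nothing of the clamp stands higher than 72 mm. Turning the screw closes a flat jaw on a black box lined with foam.
- socket (a point): Centre of the floor of the screw's square socket, 26 mm above the table; z up, x and y turn with the screw. 32 mm across flats, 34 mm deep, under a steep bell mouth 10 mm high, 44 mm wide at the top. The key fits (15 degrees of play either way) with its x along the point's x, its long arm then reaching from the screw along the point's -x, to the robot's side, or at any quarter turn from there.
- screw (a joint): Turn of the clamp screw in rad, growing clockwise seen from above; starts between 0 and 0.2, hard stop at 1.0. Stiff: needs about 0.5 N m (6.5 N at 80 mm from the screw) and stays where it is left. The key, once released in the socket, stays in and droops some 10 degrees.
- glue: Bystander: white glue bottle with an orange cap, 48 mm in diameter, 120 mm tall, standing; origin at the centre of its foot.
- knife: Bystander: yellow and black box knife, blade shut, 145 mm long, lying flat; origin under its middle.
There are look-alikes about, which are no part of the job. What is shaped like the key but red is not meant.

How it is judged:
By the outcome, as a careful person would: the job done as asked, in the order asked, and still so for the second after the job is handed in, with the robot touching nothing.
It also fails if it takes over 58 s, if anything falls off the work surface, if the arm or the gripper's body presses on something with over 40 N, if the wrist force passes 120 N, or if a joint passes its speed limit or range.

## Working session

There is one attempt and no reset: what is moved stays moved. The work goes in short steps, Python scripts to look and compute and a shell command to move; the robot and the scene stay as the last step left them, time stands still between calls to the robot, and variables do not carry over. Pictures are saved under pics/ and viewed, at most 10 in all, crops included, and the job is handed in when it is done.

```bash
mkdir -p pics; ls
cat > h.py <<'E'
import numpy as np, cv2
from station import monitor, eyes, job, manip
from scipy.spatial.transform import Rotation as R
def snap(n):
    s=eyes.snapshot(n); np.savez('/tmp/'+n+'.npz',**{k:np.asarray(v) for k,v in s.items()}); return s
def load(n): return dict(np.load('/tmp/'+n+'.npz'))
def rot(s):
    a=np.asarray(s['attitude']); return a if a.shape==(3,3) else R.from_quat(a).as_matrix()
def cloud(s):
    K=np.asarray(s['intrinsics']); k=float(s['k1']); d=np.asarray(s['depth'])
    v,u=np.mgrid[0:480,0:640]; 
    p=cv2.undistortPoints(np.stack([u,v],-1).reshape(-1,1,2).astype(float),K,np.array([k,0,0,0,0.])).reshape(480,640,2)
    c=np.dstack([p,np.ones((480,640))])*d[...,None]
    return c@rot(s).T+np.asarray(s['eye'])
def save(s,f): cv2.imwrite('pics/'+f,np.asarray(s['pixels'])[...,::-1])
E
python3 - <<'E'
from h import *
for n in('top','side'):
    s=snap(n); save(s,n+'0.png'); print(n,s['eye'],np.round(rot(s),3).tolist(),s['k1'],(np.asarray(s['depth'])==0).mean())
print(manip.nose_length, monitor.sense())
E
```

```text
pics
top [ 0.32885766 -0.02854454  1.0825875 ] [[-0.004, -0.982, 0.188], [-1.0, 0.007, 0.015], [-0.016, -0.188, -0.982]] -0.13878289213413517 0.004195963541666667
side [ 0.07039869 -0.63566507  0.96333929] [[0.828, -0.42, 0.37], [-0.56, -0.626, 0.543], [0.004, -0.657, -0.754]] -0.14647169679263494 0.0041015625
0.014 {'t': 0.1, 'q': array([ 1.13450506e+00,  5.28331428e-01,  1.43375602e+00,  1.41280951e-05,
        1.18139553e+00, -1.78506133e-01]), 'qd': array([-0.00030789, -0.00209923, -0.00395   , -0.00074374,  0.00024903,
        0.00243476]), 'tau': array([-5.88876310e-05, -4.43302703e+01, -1.78586286e+01, -2.06942218e-04,
        3.91343943e-03, -1.93155785e-06]), 'tcp_pos': array([0.15904986, 0.60380032, 0.24446288]), 'tool_rot': array([ 1.28538582e-01,  9.91704058e-01, -8.98878378e-04, -2.92213387e-04]), 'force': array([-0.88503603,  0.38350728,  0.0208518 ]), 'ft_torque': array([-0.02478313,  0.02182395,  0.00370683]), 'gripper_force': 0.0, 'finger_gap': 0.9989240429628118}
```

View pics/top0.png

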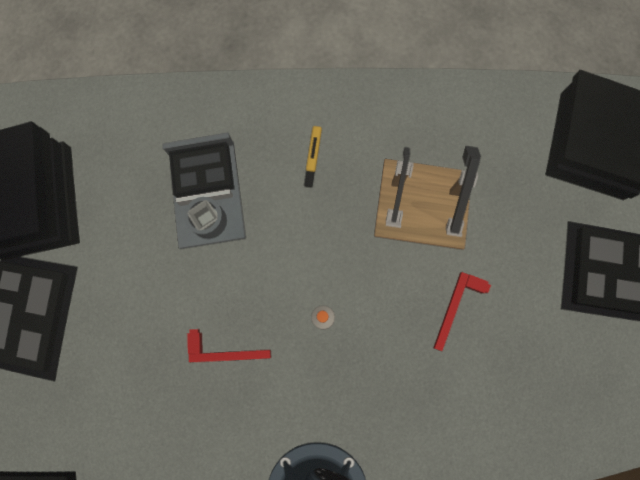

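View pics/side0.png

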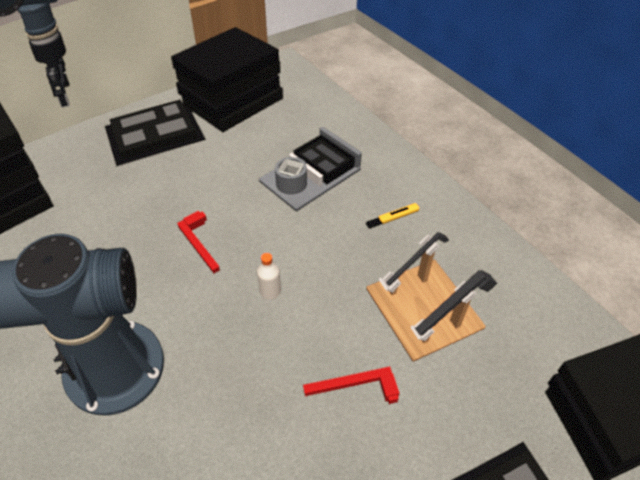

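The top view shows the thick key from (457,230) to (472,150), the thin key at (400,190), the screw at (205,217), the glue at (322,317) and the knife at (313,157). The red keys are look-alikes. Next I'll take positions from depth.

Run:
```python
from h import *
t=load('top'); s=load('side')
for n,im,(u0,u1,v0,v1) in(('top',t,(440,490,140,245)),('side',s,(405,505,262,345))):
    C=cloud(im); p=im['pixels'].astype(int); g=p.max(2)
    m=(g<85)&(p.max(2)-p.min(2)<14)&(C[...,2]>0.03)&(C[...,2]<0.3)
    w=np.zeros_like(m); w[v0:v1,u0:u1]=1; m&=w
    P=C[m]; P=P[np.isfinite(P).all(1)]
    # horizontal axis
    print(n,len(P),P.min(0),P.max(0))
    c,vx=P[:,:2].mean(0),None
    d=np.linalg.svd(P[:,:2]-c,full_matrices=False)[2][0]; d*=np.sign(d[0]); print('yaw',np.degrees(np.arctan2(d[1],d[0])),c)
    # top face: slope coordinate along n=( -s,s)
    h=(P[:,:2]-c)@d; k=(P[:,2]-h)/np.sqrt(2); l=(P[:,2]+h)/np.sqrt(2); lat=(P[:,:2]-c)@[-d[1],d[0]]
    print('k pct',np.percentile(k,[2,25,50,75,90,98]),'l',np.percentile(l,[0,1,5,95,99,100]),'lat',np.percentile(lat,[1,5,50,95,99]))
    top=k>np.percentile(k,85)-0.008
    T=P[top]; 
    for a in np.arange(l.min(),l.max(),.02):
        q=top&(l>=a)&(l<a+.02)
        if q.sum()>5: print(np.round(a,3),q.sum(),P[q].mean(0).round(4),'lat',np.percentile(lat[q],[3,97]).round(4),'k',np.median(k[q]).round(4))
# rack board edges
C=cloud(t);p=t['pixels'].astype(int); m=(p[...,0]-p[...,2]>40)&(C[...,2]<0.04)&(C[...,2]>0.004); w=np.zeros_like(m);w[150:255,370:490]=1;m&=w
P=C[m];print('rack',cv2.minAreaRect(P[:,:2].astype(np.float32)),np.median(P[:,2]))
# clamp
w=np.zeros_like(m);w[195:245,180:230]=1
for a,b in((.06,.08),(.045,.06),(.02,.045)):
    q=w&(C[...,2]>a)&(C[...,2]<b); P=C[q]; print('clamp',a,len(P),P.min(0),P.max(0),P.mean(0))
# whole clamp
w=np.zeros_like(m);w[130:255,160:250]=1;q=w&(C[...,2]>.01);P=C[q];print('plate',cv2.minAreaRect(P[:,:2].astype(np.float32)))
cv2.imwrite('pics/c.png',cv2.hconcat([cv2.resize(t['pixels'][180:255,160:260,::-1],(560,420),interpolation=2)]))
```

```text
top 966 [ 0.53342581 -0.32763369  0.04679772] [ 0.69628812 -0.28286147  0.17684497]
yaw -7.712933064540122 [ 0.61615523 -0.30160406]
k pct [0.04135889 0.08758335 0.09586603 0.09740576 0.0984954  0.09982676] l [-0.02070642 -0.01761173 -0.00720178  0.15105095  0.15171579  0.15259066] lat [-0.01413795 -0.00991918  0.00042029  0.00905312  0.01004301]
-0.021 70 [ 0.5412 -0.2909  0.0612] lat [-0.0082  0.0081] k 0.0973
-0.001 75 [ 0.5548 -0.2929  0.075 ] lat [-0.0077  0.0079] k 0.0971
0.019 70 [ 0.569  -0.2953  0.0894] lat [-0.0077  0.0074] k 0.0968
0.039 72 [ 0.5833 -0.2976  0.1028] lat [-0.0087  0.0067] k 0.0962
0.059 80 [ 0.5973 -0.3001  0.1172] lat [-0.0096  0.0065] k 0.0966
0.079 84 [ 0.6113 -0.3025  0.1314] lat [-0.0102  0.0069] k 0.0962
0.099 92 [ 0.6248 -0.3039  0.1456] lat [-0.0102  0.0074] k 0.0967
0.119 94 [ 0.6388 -0.3064  0.16  ] lat [-0.0104  0.0062] k 0.0971
0.139 65 [ 0.6509 -0.309   0.1712] lat [-0.0109  0.0055] k 0.0962
side 1013 [ 0.53766286 -0.32965612  0.04847475] [ 0.69413311 -0.1684892   0.1764849 ]
yaw -17.719722883550467 [ 0.61378047 -0.30375798]
k pct [0.04237215 0
[... 695 characters left out ...]
 lat [-0.0041  0.0101] k 0.0934
0.145 51 [ 0.6543 -0.3126  0.1723] lat [-0.0031  0.0115] k 0.093
rack ((0.6092023253440857, -0.2367880642414093), (0.1987532079219818, 0.1794818788766861), 81.45388793945312) 0.012274168762363757
clamp 0.06 855 [0.53060214 0.19669196 0.06001684] [0.61090354 0.27761923 0.07621247] [0.57110193 0.23682328 0.06893481]
clamp 0.045 299 [0.53007886 0.19646996 0.04512399] [0.62156719 0.2944408  0.05995034] [0.58409637 0.24240739 0.05152381]
clamp 0.02 434 [0.53027619 0.18851774 0.02021368] [0.62917072 0.30114752 0.04499779] [0.57991354 0.23438632 0.03118347]
plate ((0.5170958042144775, 0.18582716584205627), (0.5303062200546265, 0.21054844558238983), 27.05922508239746)
```

View pics/c.png

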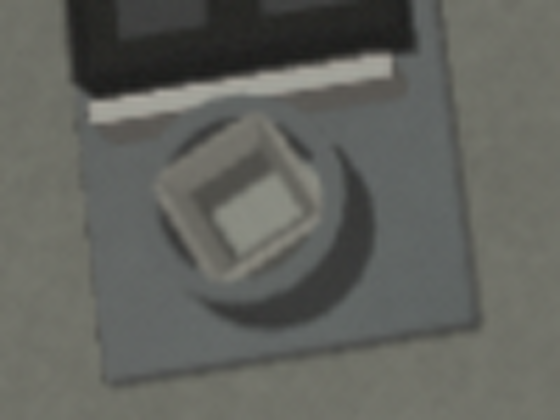

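The close-up shows the bell mouth's corners at crop (155,185), (255,115), (325,195) and (215,280). The socket is therefore turned about 35° from world x, and the collar's centre is near (0.571, 0.237). Now a planning helper.

```bash
cat > plan.py <<'E'
# usage: plan.py x y z yaw pitch(deg; 45=in rack,0=down)  -> deltas in tool axes and units
import sys; from h import *
def keyR(yaw,pitch): return R.from_euler('ZY',[yaw,-pitch],degrees=True)
F=R.from_matrix(np.diag([-1.,1,-1]))
s=monitor.sense(); p=np.array(s['tcp_pos']); T=R.from_quat(s['tool_rot'])
a=list(map(float,sys.argv[1:]))
d=T.inv().apply(np.array(a[:3])-p)/0.8; n=np.ceil(np.linalg.norm(d)/.055)
k=T*F; print('pos',p.round(4),'yaw,pitch,roll',k.as_euler('ZYX',degrees=True).round(2),'q',np.round(s['q'],2),'gap',round(s['finger_gap'],3),'F',np.round(s['force'],1),'t',s['t'])
print('shift total',d.round(4),'n',n,'per row',(d/max(n,1)).round(4))
if len(a)>3:
    w=(T.inv()*keyR(*a[3:])*F).as_rotvec()/0.12; m=np.ceil(np.abs(w).max()/.95); print('turn total',w.round(3),'n',m,'per row',(w/max(m,1)).round(3))
E
python3 plan.py .45 .3 .32; python3 plan.py .48 -.27 .3 -9.2 45
python3 - <<'E'
from h import *
t=load('top');C=cloud(t);p=t['pixels'].astype(int)
for n,(u0,u1,v0,v1) in(('glue',(305,340,300,335)),('knife',(300,325,120,190))):
    c=C[v0:v1,u0:u1].reshape(-1,3);c=c[c[:,2]>(.1 if n=='glue' else .006)];print(n,c.min(0),c.max(0))
E
```

```text
pos [0.159  0.6038 0.2445] yaw,pitch,roll [-14.77   0.02  -0.11] q [ 1.13  0.53  1.43  0.    1.18 -0.18] gap 0.999 F [-0.9  0.4  0. ] t 0.1
shift total [-0.4485 -0.2747 -0.0941] n 10.0 per row [-0.0448 -0.0275 -0.0094]
pos [0.159  0.6038 0.2445] yaw,pitch,roll [-14.77   0.02  -0.11] q [ 1.13  0.53  1.43  0.    1.18 -0.18] gap 0.999 F [-0.9  0.4  0. ] t 0.1
shift total [-0.6664 -0.954  -0.0679] n 22.0 per row [-0.0303 -0.0434 -0.0031]
turn total [-0.333 -6.543 -0.762] n 7.0 per row [-0.048 -0.935 -0.109]
glue [ 0.32885766 -0.02854454  0.11569656] [ 0.37182211 -0.00214977  1.0825875 ]
knife [ 0.32885766 -0.02854454  0.00617427] [0.7910677  0.02713464 1.0825875 ]
```

```bash
python3 -m pendant '[[[-0.045,-0.0275,-0.0095,0,0,0,1],[-0.045,-0.0275,-0.0095,0,0,0,1],[-0.045,-0.0275,-0.0095,0,0,0,1],[-0.045,-0.0275,-0.0095,0,0,0,1],[-0.045,-0.0275,-0.0095,0,0,0,1],[-0.045,-0.0275,-0.0095,0,0,0,1],[-0.045,-0.0275,-0.0095,0,0,0,1],[-0.045,-0.0275,-0.0095,0,0,0,1],[-0.045,-0.0275,-0.0095,0,0,0,1],[-0.045,-0.0275,-0.0095,0,0,0,1],[0,0,0,0,0,0,1]]]'; python3 plan.py .48 -.28 .28 -9.2 45
```

```text
t: 1.2
tcp_pos: [0.4556, 0.2966, 0.3221]
tool_rot: [0.132, 0.991, -0.0, 0.002]
force: [-0.8, 0.6, 0.4]
finger_gap: 1.0
gripper_force: 0.0
pos [0.4556 0.2966 0.3221] yaw,pitch,roll [-15.11  -0.23   0.03] q [ 0.37  0.33  1.54 -0.    1.27 -0.93] gap 1.0 F [-0.8  0.6  0.4] t 1.2
shift total [-0.2172 -0.6879  0.0532] n 14.0 per row [-0.0155 -0.0491  0.0038]
turn total [-0.336 -6.506 -0.816] n 7.0 per row [-0.048 -0.929 -0.117]
```

```bash
python3 -m pendant '[[[-0.0155,-0.049,0.004,0,0,0,1],[-0.0155,-0.049,0.004,0,0,0,1],[-0.0155,-0.049,0.004,0,0,0,1],[-0.0155,-0.049,0.004,0,0,0,1],[-0.0155,-0.049,0.004,0,0,0,1],[-0.0155,-0.049,0.004,0,0,0,1],[-0.0155,-0.049,0.004,0,0,0,1],[-0.0155,-0.049,0.004,0,0,0,1],[-0.0155,-0.049,0.004,0,0,0,1],[-0.0155,-0.049,0.004,0,0,0,1],[-0.0155,-0.049,0.004,0,0,0,1],[-0.0155,-0.049,0.004,0,0,0,1],[-0.0155,-0.049,0.004,0,0,0,1],[-0.0155,-0.049,0.004,0,0,0,1],[0,0,0,0,0,0,1]]]' >/dev/null;  python3 -m pendant '[[[0,0,0,-0.048,-0.93,-0.117,1],[0,0,0,-0.048,-0.93,-0.117,1],[0,0,0,-0.048,-0.93,-0.117,1],[0,0,0,-0.048,-0.93,-0.117,1],[0,0,0,-0.048,-0.93,-0.117,1],[0,0,0,-0.048,-0.93,-0.117,1],[0,0,0,-0.048,-0.93,-0.117,1],[0,0,0,0,0,0,1]]]'; python3 plan.py .518 -.289 .185 -9.2 45
```

```text
t: 3.5
tcp_pos: [0.5113, -0.2599, 0.3204]
tool_rot: [0.091, 0.937, -0.032, 0.335]
force: [0.7, -0.1, -0.5]
finger_gap: 1.003
gripper_force: 0.0
pos [ 0.5113 -0.2599  0.3204] yaw,pitch,roll [-11.1  -39.39   0.08] q [-0.87  0.21  1.94  0.82  0.58 -2.85] gap 1.003 F [ 0.7 -0.1 -0.5] t 3.5
shift total [ 0.0956 -0.0343  0.1404] n 4.0 per row [ 0.0239 -0.0086  0.0351]
turn total [-0.174 -0.816 -0.206] n 1.0 per row [-0.174 -0.816 -0.206]
```

q6 is at its limit, so I'll make the half turn about the tool's z, which gives the same grasp.

```bash
sed -i 's/diag(\[-1.,1,-1\])/diag([1.,-1,-1])/' plan.py
python3 -m pendant '[[[0,0,0,0,0,0.97,1],[0,0,0,0,0,0.97,1],[0,0,0,0,0,0.97,1],[0,0,0,0,0,0.97,1],[0,0,0,0,0,0.97,1],[0,0,0,0,0,0.97,1],[0,0,0,0,0,0.97,1],[0,0,0,0,0,0.97,1],[0,0,0,0,0,0.97,1],[0,0,0,0,0,0.97,1],[0,0,0,0,0,0.97,1],[0,0,0,0,0,0.97,1],[0,0,0,0,0,0.97,1],[0,0,0,0,0,0.97,1],[0,0,0,0,0,0.97,1],[0,0,0,0,0,0.97,1],[0,0,0,0,0,0.97,1],[0,0,0,0,0,0.97,1],[0,0,0,0,0,0.97,1],[0,0,0,0,0,0.97,1]]]' >/dev/null;python3 -m pendant '[[[0,0,0,0,0,0.97,1],[0,0,0,0,0,0.97,1],[0,0,0,0,0,0.97,1],[0,0,0,0,0,0.97,1],[0,0,0,0,0,0.97,1],[0,0,0,0,0,0.97,1],[0,0,0,0,0,0.97,1],[0,0,0,0,0,0,1]]]' >/dev/null; python3 plan.py .518 -.289 .185 -9.2 45
```

```text
pos [ 0.5104 -0.2609  0.3179] yaw,pitch,roll [-11.25 -39.11   0.21] q [-0.87  0.22  1.94  0.81  0.58  0.29] gap 0.999 F [ 0.6  0.8 -0.3] t 6.3
shift total [-0.0922  0.0331  0.139 ] n 4.0 per row [-0.023   0.0083  0.0347]
turn total [ 0.17   0.856 -0.223] n 1.0 per row [ 0.17   0.856 -0.223]
```

```bash
python3 -m pendant '[[[-0.023,0.008,0.035,0,0,0,1],[-0.023,0.008,0.035,0,0,0,1],[-0.023,0.008,0.035,0,0,0,1],[-0.023,0.008,0.035,0,0,0,1],[0,0,0,0.085,0.43,-0.11,1],[0,0,0,0.085,0.43,-0.11,1],[0,0,0,0,0,0,1],[0,0,0,0,0,0,1]]]' >/dev/null; python3 plan.py .6018 -.3026 .1005 -9.2 45
```

```text
pos [ 0.5192 -0.2891  0.185 ] yaw,pitch,roll [-9.230e+00 -4.505e+01 -4.000e-02] q [-0.95  0.53  2.08  1.73  0.53 -0.8 ] gap 0.998 F [-0.1 -0.7 -0.3] t 7.1
shift total [-0.0008 -0.      0.1487] n 3.0 per row [-0.0003 -0.      0.0496]
turn total [ 0.009 -0.007 -0.003] n 1.0 per row [ 0.009 -0.007 -0.003]
```

```bash
python3 -m pendant '[[[0,0,0.03,0,0,0,1],[0,0,0.03,0,0,0,1],[0,0,0.03,0,0,0,1],[0,0,0.03,0,0,0,1],[0,0,0.02,0,0,0,1],[0,0,0,0,0,0,1],[0,0,0,0,0,0,1]]]'; python3 plan.py .6018 -.3026 .1005 -9.2 45
python3 - <<'E'
from h import *
s=snap('side'); cv2.imwrite('pics/g1.png',cv2.resize(np.asarray(s['pixels'])[180:390,340:600,::-1],(780,630)[:2])[:600])
E
```

```text
t: 7.8
tcp_pos: [0.5976, -0.3018, 0.1068]
tool_rot: [0.92, -0.074, 0.383, 0.031]
force: [-0.6, 0.9, -0.3]
finger_gap: 0.996
gripper_force: 0.0
pos [ 0.5976 -0.3018  0.1068] yaw,pitch,roll [ -9.21 -45.14  -0.06] q [-0.83  0.74  1.94  1.98  0.49 -0.96] gap 0.996 F [-0.6  0.9 -0.3] t 7.8
shift total [-0.0018  0.0002  0.0093] n 1.0 per row [-0.0018  0.0002  0.0093]
turn total [ 0.01  -0.02  -0.001] n 1.0 per row [ 0.01  -0.02  -0.001]
```

View pics/g1.png

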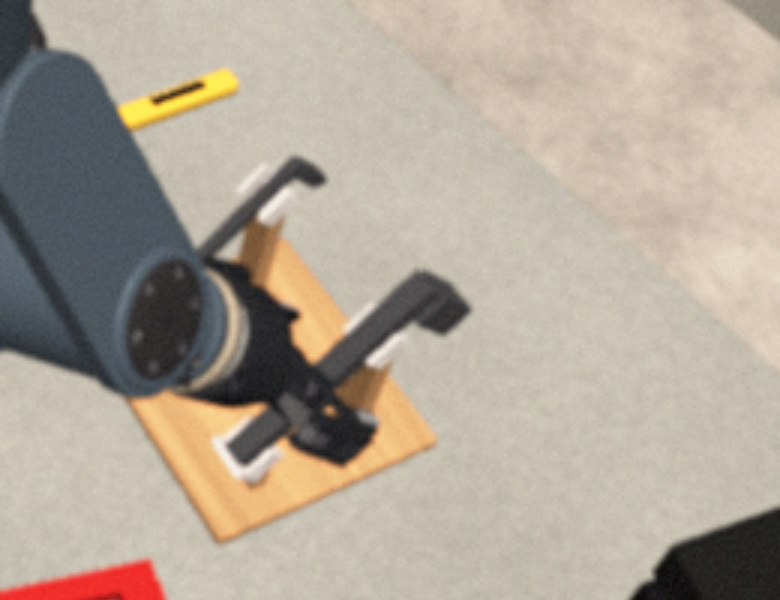

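The fingers straddle the thick arm at crop (310,405), mid-arm, and touch nothing. Closing now.

```bash
python3 -m pendant '[[[-0.002,0,0.009,0,0,0,1],[0,0,0,0,0,0,0],[0,0,0,0,0,0,0],[0,0,0,0,0,0,0],[0,0,0,0,0,0,0],[0,0,0,0,0,0,0],[0,0,0,0,0,0,0],[0,0,0,0,0,0,0],[0,0,0,0,0,0,0]]]' 120; python3 plan.py .518 -.289 .185 -9.2 45
```

```text
t: 8.75
tcp_pos: [0.6012, -0.3024, 0.1006]
tool_rot: [0.92, -0.075, 0.383, 0.031]
force: [-4.0, 1.3, 6.3]
finger_gap: 0.19
gripper_force: 117.5
pos [ 0.6012 -0.3024  0.1006] yaw,pitch,roll [-9.280e+00 -4.516e+01 -2.000e-02] q [-0.82  0.76  1.93  1.99  0.5  -0.97] gap 0.19 F [-4.   1.3  6.3] t 8.75
shift total [ 0.0005  0.0003 -0.1491] n 3.0 per row [ 0.0002  0.0001 -0.0497]
turn total [ 0.011 -0.023 -0.008] n 1.0 per row [ 0.011 -0.023 -0.008]
```

```bash
python3 -m pendant '[[[0,0,-0.01,0,0,0,0],[0,0,-0.02,0,0,0,0],[0,0,-0.03,0,0,0,0],[0,0,-0.03,0,0,0,0],[0,0,-0.03,0,0,0,0],[0,0,-0.03,0,0,0,0],[0,0,0,0,0,0,0],[0,0,0,0,0,0,0]]]'; python3 plan.py .48 -.1 .36
python3 - <<'E'
from h import *
s=snap('side'); cv2.imwrite('pics/g2.png',cv2.resize(np.asarray(s['pixels'])[150:390,300:600,::-1],(750,600)))
E
```

```text
t: 9.55
tcp_pos: [0.5166, -0.2892, 0.1844]
tool_rot: [0.921, -0.075, 0.382, 0.032]
force: [0.4, -0.3, -5.8]
finger_gap: 0.19
gripper_force: 118.1
pos [ 0.5166 -0.2892  0.1844] yaw,pitch,roll [ -9.32 -45.02  -0.09] q [-0.95  0.53  2.09  1.73  0.53 -0.81] gap 0.19 F [ 0.4 -0.3 -5.8] t 9.55
shift total [ 0.0963 -0.2256 -0.2145] n 6.0 per row [ 0.0161 -0.0376 -0.0358]
```

View pics/g2.png

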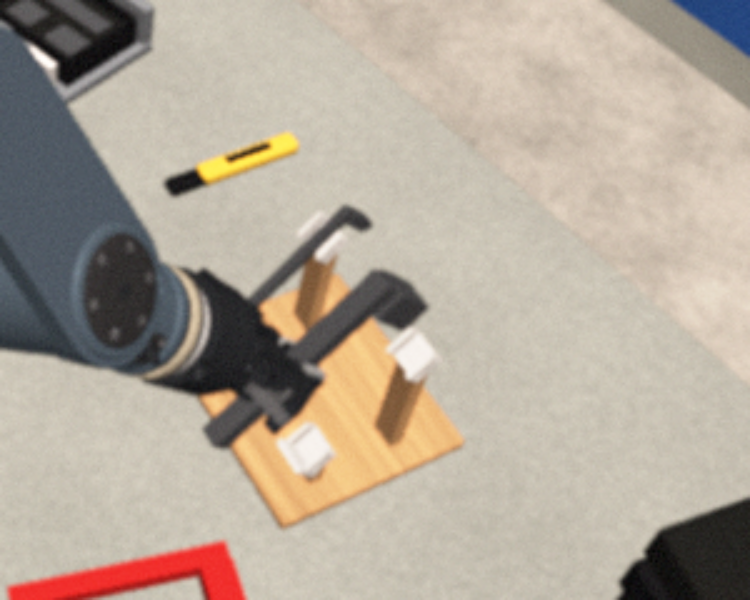

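The key is held and out of its saddles; the thin key (crop 320,250) hasn't moved. Raising it and carrying it over.

```bash
python3 -m pendant '[[[0.016,-0.02,-0.036,0,0,0,0],[0.016,-0.02,-0.036,0,0,0,0],[0.016,-0.02,-0.036,0,0,0,0],[0.016,-0.038,-0.036,0,0,0,0],[0.016,-0.038,-0.036,0,0,0,0],[0.016,-0.045,-0.036,0,0,0,0],[0,-0.045,0,0,0,0,0],[0,0,0,0,0,0,0]]]'; python3 plan.py .47 .05 .34  35 0
```

```text
t: 10.4
tcp_pos: [0.479, -0.0968, 0.3557]
tool_rot: [0.922, -0.069, 0.381, 0.026]
force: [-0.9, 0.3, -7.6]
finger_gap: 0.191
gripper_force: 118.8
pos [ 0.479  -0.0968  0.3557] yaw,pitch,roll [ -8.78 -44.87   0.39] q [-0.63 -0.    2.14  0.9   0.44  0.37] gap 0.191 F [-0.9  0.3 -7.6] t 10.4
shift total [-0.0416 -0.1797 -0.0125] n 4.0 per row [-0.0104 -0.0449 -0.0031]
turn total [ 2.439 -6.219 -6.011] n 7.0 per row [ 0.348 -0.888 -0.859]
```

```bash
python3 -m pendant '[[[0,0,0,0.27,-0.69,-0.67,0],[0,0,0,0.27,-0.69,-0.67,0],[0,0,0,0.27,-0.69,-0.67,0],[0,0,0,0.27,-0.69,-0.67,0],[0,0,0,0.27,-0.69,-0.67,0],[0,0,0,0.27,-0.69,-0.67,0],[0,0,0,0.27,-0.69,-0.67,0],[0,0,0,0.27,-0.69,-0.67,0],[0,0,0,0.27,-0.69,-0.67,0],[0,0,0,0,0,0,0]]]'; python3 plan.py .505 .191 .22  35 0
```

```text
t: 11.4
tcp_pos: [0.4821, -0.1039, 0.3554]
tool_rot: [0.955, 0.296, 0.0, 0.002]
force: [1.1, 0.7, -4.9]
finger_gap: 0.189
gripper_force: 118.7
pos [ 0.4821 -0.1039  0.3554] yaw,pitch,roll [34.46  0.05 -0.25] q [-0.44  0.22  1.6  -0.    1.31  0.53] gap 0.189 F [ 1.1  0.7 -4.9] t 11.4
shift total [ 0.2324 -0.2884  0.1677] n 8.0 per row [ 0.029  -0.0361  0.021 ]
turn total [ 0.037  0.008 -0.078] n 1.0 per row [ 0.037  0.008 -0.078]
```

```bash
python3 -m pendant '[[[0.029,-0.036,0.021,0,0,-0.008,0],[0.029,-0.036,0.021,0,0,-0.01,0],[0.029,-0.036,0.021,0,0,-0.01,0],[0.029,-0.036,0.021,0,0,-0.01,0],[0.029,-0.036,0.021,0,0,-0.01,0],[0.029,-0.036,0.021,0,0,-0.01,0],[0.029,-0.036,0.021,0,0,-0.01,0],[0.029,-0.036,0.021,0,0,-0.01,0],[0,0,0,0,0,0,0],[0,0,0,0,0,0,0]]]'; python3 plan.py .5055 .191 .22  35 0;python3 - <<'E'
from h import *
a=[]
for n in('top','side'):
    s=snap(n); p=np.asarray(s['pixels'])[...,::-1]; v,u=(160,160) if n=='top' else (120,225)
    a.append(cv2.resize(p[v:v+120,u:u+80+ (0)],(400,600),interpolation=cv2.INTER_CUBIC) if 0 else cv2.resize(p[v:v+120,u:u+80] if n=='side' else p[v:v+120,u:u+80],(400,600),interpolation=cv2.INTER_CUBIC))
cv2.imwrite('pics/i1.png',cv2.hconcat(a))
E
```

```text
t: 12.4
tcp_pos: [0.5019, 0.1902, 0.2194]
tool_rot: [0.954, 0.3, -0.0, 0.003]
force: [0.9, -0.8, -5.0]
finger_gap: 0.19
gripper_force: 119.0
pos [0.5019 0.1902 0.2194] yaw,pitch,roll [34.92  0.16 -0.36] q [ 0.16  0.44  1.68 -0.01  1.02  1.12] gap 0.19 F [ 0.9 -0.8 -5. ] t 12.4
shift total [ 0.0043  0.0018 -0.0008] n 1.0 per row [ 0.0043  0.0018 -0.0008]
turn total [ 0.052  0.024 -0.012] n 1.0 per row [ 0.052  0.024 -0.012]
```

View pics/i1.png

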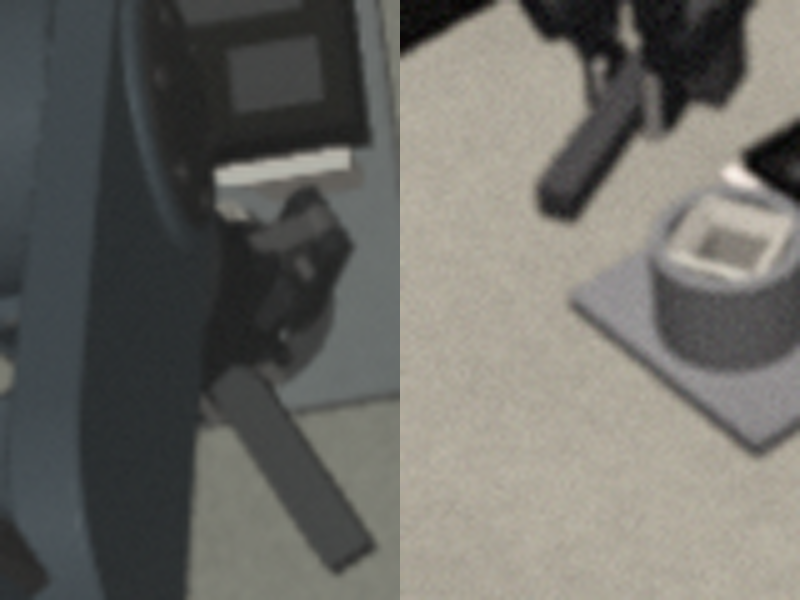

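Run:
```python
from h import *
def ray(s,uv,z):
    p=cv2.undistortPoints(np.array(uv,float).reshape(-1,1,2),np.asarray(s['intrinsics']),np.array([float(s['k1']),0,0,0,0])).reshape(-1,2)
    d=np.c_[p,np.ones(len(p))]@rot(s).T; e=np.asarray(s['eye']); return e+d*((z-e[2])/d[:,2])[:,None]
t=load('top'); s=load('side')
c1=np.array([(155,185),(255,115),(325,195),(215,280)])/5.6+[160,180]
c2=np.array([(700,195),(795,207),(765,283),(668,250)])-[400,0]; c2=c2/5+[225,120]
for im,c in((t,c1),(s,c2)):
    P=ray(im,c,.07)[:,:2]; e=np.roll(P,-1,0)-P
    print(P.mean(0).round(4),'len',np.linalg.norm(e,axis=1).round(3),'yaw',(np.degrees(np.arctan2(e[:,1],e[:,0]))%90).round(1))
C=cloud(s); 
q=(C[...,2]>.06)&(C[...,2]<.08); w=np.zeros_like(q); w[150:200,270:330]=1; P=C[q&w]; print('collar side',P.min(0),P.max(0),P.mean(0))
st=monitor.sense(); p=st['tcp_pos']; k=R.from_quat(st['tool_rot'])*R.from_matrix(np.diag([1.,-1,-1]))
for n,im in(('top',t),('side',s)):
    C=cloud(im); L=(C-p)@k.as_matrix(); g=im['pixels'].max(2)
    m=(L[...,0]<-.02)&(L[...,0]>-.12)&(abs(L[...,1])<.014)&(L[...,2]>-.02)&(L[...,2]<.03)
    Q=L[m]; print(n,len(Q),np.percentile(Q,[0,1,5,50,95,100],axis=0).round(4).tolist())
    tp=Q[Q[:,2]>np.percentile(Q[:,2],50)-.002]
    if len(tp)>20: print('slope',np.degrees(np.polyfit(tp[:,0],tp[:,2],1)[0]),'yawoff',np.degrees(np.polyfit(tp[:,0],tp[:,1],1)[0]),'z at 0',np.polyfit(tp[:,0],tp[:,2],1)[1])
    m=(L[...,0]>.05)&(L[...,0]<.11)&(abs(L[...,1])<.016)&(L[...,2]>-.07)&(L[...,2]<.03); print('short',m.sum(), np.percentile(L[m],[1,50,99],axis=0).round(4).tolist() if m.sum()>5 else '')
```

```text
[0.5723 0.237 ] len [0.046 0.042 0.052 0.044] yaw [35.7 41.9 38.4 34. ]
[0.5795 0.2376] len [0.049 0.058 0.054 0.044] yaw [45.2 42.5 29.7 37.3]
collar side [0.53392343 0.19528144 0.06003935] [0.61574527 0.27926641 0.07642956] [0.57303124 0.23474699 0.06924374]
top 420 [[-0.0838, -0.0079, -0.004], [-0.0832, -0.0077, -0.0009], [-0.0825, -0.0075, 0.0042], [-0.0537, 0.0008, 0.0136], [-0.0235, 0.0096, 0.0163], [-0.0203, 0.0109, 0.0176]]
slope -0.2935613283733068 yawoff 0.7119844935873442 z at 0 0.013758254344628058
short 0 
side 274 [[-0.083, -0.0136, -0.0022], [-0.0818, -0.0125, -0.0011], [-0.0807, -0.0117, 0.0009], [-0.057, -0.0055, 0.0143], [-0.0244, 0.0057, 0.0173], [-0.0202, 0.0086, 0.0192]]
slope 0.0330635202829144 yawoff -0.20272026410349958 z at 0 0.015414176961407918
short 147 [[0.0518, -0.0141, -0.0553], [0.0695, -0.0079, -0.0296], [0.089, 0.0073, 0.016]]
```

```bash
python3 plan.py .5102 .1896 .14  37 0
```

```text
pos [0.503  0.1889 0.2206] yaw,pitch,roll [ 3.48e+01  3.00e-02 -4.50e-01] q [ 0.16  0.44  1.68 -0.01  1.02  1.12] gap 0.187 F [ 0.6 -0.7 -3.9] t 12.5
shift total [0.0079 0.0037 0.1008] n 2.0 per row [0.004  0.0018 0.0504]
turn total [ 0.066  0.005 -0.32 ] n 1.0 per row [ 0.066  0.005 -0.32 ]
```

```bash
python3 -m pendant '[[[0.004,0.002,0.033,0.06,0,-0.16,0],[0.004,0.002,0.033,0,0,-0.16,0],[0,0,0.033,0,0,0,0],[0,0,0,0,0,0,0],[0,0,0,0,0,0,0]]]'; python3 plan.py .5102 .1896 .0805  37 0
python3 - <<'E'
from h import *
s=snap('side'); cv2.imwrite('pics/i2.png',cv2.resize(np.asarray(s['pixels'])[110:230,220:380,::-1],(800,600),interpolation=cv2.INTER_CUBIC))
E
```

```text
t: 13.0
tcp_pos: [0.5107, 0.1896, 0.142]
tool_rot: [0.948, 0.317, 0.0, 0.001]
force: [0.7, -0.0, -4.8]
finger_gap: 0.19
gripper_force: 118.9
pos [0.5107 0.1896 0.142 ] yaw,pitch,roll [ 3.697e+01  2.000e-02 -6.000e-02] q [ 0.15  0.57  1.73 -0.    0.84  1.08] gap 0.19 F [ 0.7 -0.  -4.8] t 13.0
shift total [-0.0005 -0.0005  0.0769] n 2.0 per row [-0.0003 -0.0002  0.0384]
turn total [ 0.009  0.002 -0.005] n 1.0 per row [ 0.009  0.002 -0.005]
```

View pics/i2.png

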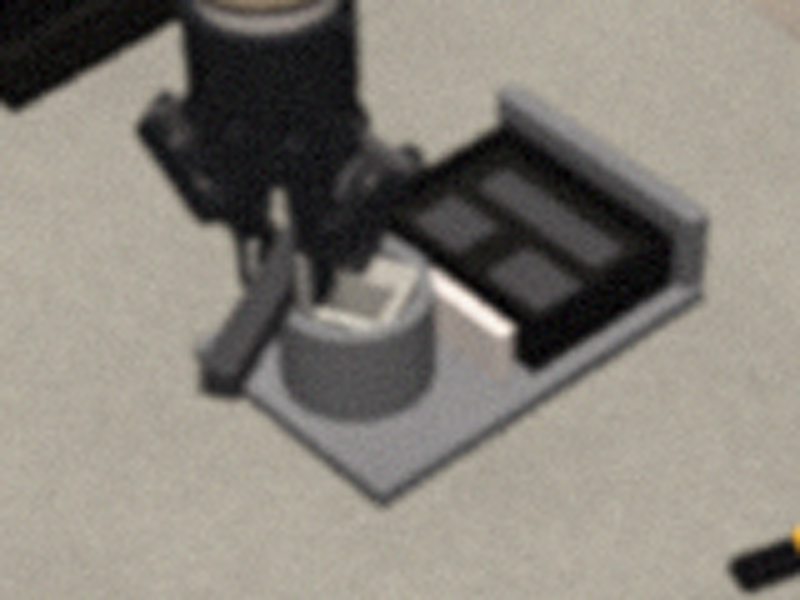

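The key stands above the collar, with the socket mouth at crop (365,295) partly hidden by the gripper. I'll lower it slowly and watch the force.

```bash
python3 -m pendant '[[[0,0,0.01,0,0,0,0],[0,0,0.01,0,0,0,0],[0,0,0.01,0,0,0,0],[0,0,0,0,0,0,0]]]'; python3 -m pendant '[[[0,0,0.01,0,0,0,0],[0,0,0.01,0,0,0,0],[0,0,0,0,0,0,0]]]';  python3 plan.py .5102 .1896 .0805  37 0
```

```text
t: 13.45
tcp_pos: [0.5093, 0.1904, 0.1163]
tool_rot: [0.948, 0.318, -0.001, 0.0]
force: [-0.8, 0.4, -5.2]
finger_gap: 0.188
gripper_force: 119.1
t: 13.75
tcp_pos: [0.5094, 0.1904, 0.1002]
tool_rot: [0.948, 0.318, -0.001, 0.0]
force: [-0.6, -0.2, -5.4]
finger_gap: 0.185
gripper_force: 119.1
pos [0.5094 0.1904 0.1002] yaw,pitch,roll [3.709e+01 1.600e-01 1.000e-02] q [ 0.15  0.64  1.75 -0.    0.75  1.08] gap 0.185 F [-0.6 -0.2 -5.4] t 13.75
shift total [0.0002 0.0014 0.0246] n 1.0 per row [0.0002 0.0014 0.0246]
turn total [-0.001  0.024  0.013] n 1.0 per row [-0.001  0.024  0.013]
```

```bash
python3 -m pendant '[[[0,0.001,0.01,0,0,0,0],[0,0,0.008,0,0,0,0],[0,0,0,0,0,0,0]]]'; python3 -m pendant '[[[0,0,0.003,0,0,0,0],[0,0,0.003,0,0,0,0],[0,0,0,0,0,0,0]]]';  python3 plan.py .5102 .1896 .0805  37 0
```

```text
t: 14.05
tcp_pos: [0.5102, 0.1897, 0.086]
tool_rot: [0.948, 0.318, -0.001, 0.0]
force: [0.7, -0.3, -5.6]
finger_gap: 0.19
gripper_force: 119.1
t: 14.35
tcp_pos: [0.5107, 0.1898, 0.0821]
tool_rot: [0.948, 0.318, -0.0, 0.001]
force: [-0.5, 0.5, -5.7]
finger_gap: 0.191
gripper_force: 119.1
pos [0.5107 0.1898 0.0821] yaw,pitch,roll [37.08  0.04 -0.06] q [ 0.15  0.67  1.76 -0.    0.71  1.08] gap 0.191 F [-0.5  0.5 -5.7] t 14.35
shift total [-0.0007 -0.0002  0.002 ] n 1.0 per row [-0.0007 -0.0002  0.002 ]
turn total [0.009 0.005 0.012] n 1.0 per row [0.009 0.005 0.012]
```

```bash
python3 -m pendant '[[[0,0,0.002,0,0,0,0],[0,0,0,0,0,0,0]]]'; python3 -m pendant '[[[0,0,0.002,0,0,0,0],[0,0,0,0,0,0,0]]]'
```

```text
t: 14.55
tcp_pos: [0.511, 0.1899, 0.081]
tool_rot: [0.948, 0.318, 0.0, 0.001]
force: [-1.5, -0.8, -2.6]
finger_gap: 0.185
gripper_force: 119.8
t: 14.75
tcp_pos: [0.5106, 0.1896, 0.0803]
tool_rot: [0.948, 0.318, 0.0, 0.001]
force: [-4.8, -2.6, 5.5]
finger_gap: 0.187
gripper_force: 121.0
```

Seated. Turning clockwise along the arc about the screw, r = 78 mm.

```bash
python3 -m pendant '[[[0.0002,-0.00585,0,0,0,0.5,0],[0.0002,-0.00585,0,0,0,0.5,0],[0.0002,-0.00585,0,0,0,0.5,0],[0.0002,-0.00585,0,0,0,0.5,0],[0.0002,-0.00585,0,0,0,0.5,0],[0,0,0,0,0,0,0]]]'; python3 -m pendant '[[[0.0002,-0.00585,0,0,0,0.5,0],[0.0002,-0.00585,0,0,0,0.5,0],[0.0002,-0.00585,0,0,0,0.5,0],[0.0002,-0.00585,0,0,0,0.5,0],[0.0002,-0.00585,0,0,0,0.5,0],[0,0,0,0,0,0,0]]]'; python3 plan.py .5 .2 .08; python3 -c "
from h import *; s=monitor.sense(); print(s['ft_torque'])"
```

```text
t: 15.35
tcp_pos: [0.5, 0.2106, 0.0801]
tool_rot: [0.985, 0.173, 0.001, 0.001]
force: [-3.8, -2.6, 5.0]
finger_gap: 0.19
gripper_force: 120.7
t: 15.95
tcp_pos: [0.4949, 0.2331, 0.08]
tool_rot: [1.0, 0.025, 0.0, 0.001]
force: [-4.4, -2.8, 6.5]
finger_gap: 0.186
gripper_force: 121.0
pos [0.4949 0.2331 0.08  ] yaw,pitch,roll [ 2.84 -0.02 -0.13] q [ 0.24  0.67  1.76 -0.    0.71  1.76] gap 0.186 F [-4.4 -2.8  6.5] t 15.95
shift total [0.0043 0.0417 0.    ] n 1.0 per row [0.0043 0.0417 0.    ]
[-0.4472775   0.20227373  0.05937644]
```

Run:
```python
from h import *
a=[]
s=snap('top');a.append(cv2.resize(np.asarray(s['pixels'])[120:270,150:250,::-1],(400,600),interpolation=cv2.INTER_CUBIC))
s=snap('side');a.append(cv2.resize(np.asarray(s['pixels'])[110:230,250:330,::-1],(400,600),interpolation=cv2.INTER_CUBIC))
cv2.imwrite('pics/i3.png',cv2.hconcat(a))
```

```text
(no output)
```

View pics/i3.png

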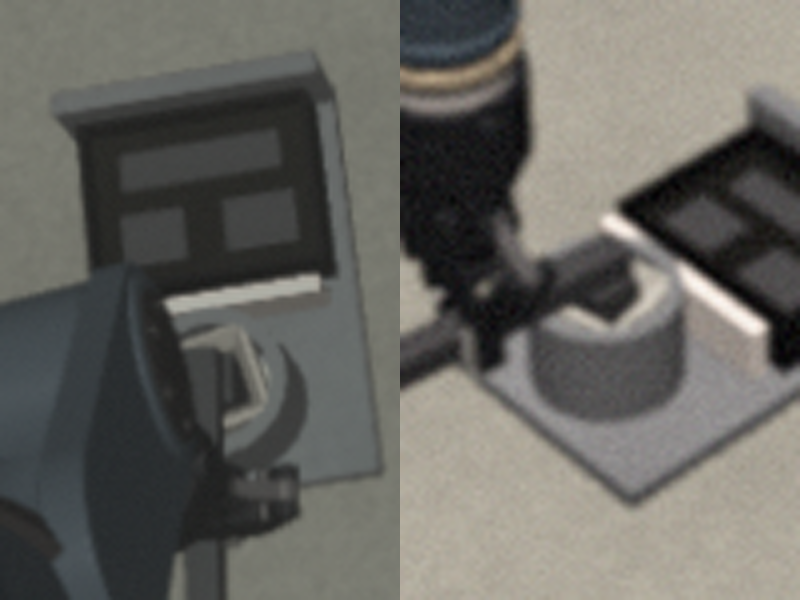

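The key is in the socket and the screw head is following: its right rim edge, crop (235,325)-(265,415), is now at about 18°. I'll keep going until the stop shows in the force.

```bash
cat > f.py <<'E'
from h import *
s=monitor.sense();k=R.from_quat(s['tool_rot'])*R.from_matrix(np.diag([1.,-1,-1]))
print('yaw',k.as_euler('ZYX',degrees=True).round(1),'F key axes',k.inv().apply(s['force']).round(1),'M',k.inv().apply(s['ft_torque']).round(2))
E
python3 f.py
python3 -m pendant '[[[0.0002,-0.00585,0,0,0,0.5,0],[0.0002,-0.00585,0,0,0,0.5,0],[0.0002,-0.00585,0,0,0,0.5,0],[0.0002,-0.00585,0,0,0,0.5,0],[0,0,0,0,0,0,0]]]'|grep pos; python3 f.py;  python3 -m pendant '[[[0.0002,-0.00585,0,0,0,0.5,0],[0.0002,-0.00585,0,0,0,0.5,0],[0,0,0,0,0,0,0]]]'|grep pos; python3 f.py; python3 -m pendant '[[[0.0002,-0.00585,0,0,0,0.5,0],[0.0002,-0.00585,0,0,0,0.5,0],[0,0,0,0,0,0,0]]]'|grep pos; python3 f.py
```

```text
yaw [ 2.9 -0.  -0.1] F key axes [-4.7 -2.3  6.9] M [-0.3   0.21  0.1 ]
tcp_pos: [0.4962, 0.2518, 0.0799]
yaw [-10.9  -0.   -0.1] F key axes [-4.4 -2.9  6.4] M [-0.49  0.1   0.08]
tcp_pos: [0.4985, 0.261, 0.0799]
yaw [-17.8  -0.   -0.1] F key axes [-5.  -3.4  6.7] M [-0.52  0.1   0.04]
tcp_pos: [0.5018, 0.2697, 0.0799]
yaw [-24.7  -0.   -0.1] F key axes [-4.7 -3.4  7.6] M [-0.52  0.05  0.02]
```

```bash
python3 -m pendant '[[[0.0001,-0.0029,0,0,0,0.25,0],[0.0001,-0.0029,0,0,0,0.25,0],[0,0,0,0,0,0,0]]]'|grep pos; python3 f.py;  python3 -m pendant '[[[0.0001,-0.0029,0,0,0,0.25,0],[0.0001,-0.0029,0,0,0,0.25,0],[0,0,0,0,0,0,0]]]'|grep pos; python3 f.py
```

```text
tcp_pos: [0.5039, 0.2738, 0.0799]
yaw [-28.1  -0.   -0.1] F key axes [-5.1 -2.8  6.7] M [-0.54  0.06  0.07]
tcp_pos: [0.5062, 0.2779, 0.0799]
yaw [-31.5  -0.   -0.1] F key axes [-4.2 -2.7  6.3] M [-0.55  0.11  0.13]
```

```bash
python3 -m pendant '[[[0.0001,-0.0029,0,0,0,0.25,0],[0.0001,-0.0029,0,0,0,0.25,0],[0,0,0,0,0,0,0]]]'|grep pos; python3 f.py
```

```text
tcp_pos: [0.5088, 0.2818, 0.08]
yaw [-35.   -0.   -0.1] F key axes [-5.2 -2.7  8. ] M [-0.56  0.11  0.17]
```

```bash
python3 -m pendant '[[[0.0001,-0.0029,0,0,0,0.25,0],[0.0001,-0.0029,0,0,0,0.25,0],[0,0,0,0,0,0,0]]]'|grep pos; python3 f.py
```

```text
tcp_pos: [0.5109, 0.2848, 0.0799]
yaw [-38.2  -0.   -0.3] F key axes [-3.4 -5.1  8.8] M [-0.87  0.07  0.76]
```

```bash
python3 -m pendant '[[[0.0001,-0.0029,0,0,0,0.25,0],[0.0001,-0.0029,0,0,0,0.25,0],[0,0,0,0,0,0,0]]]'|grep pos; python3 f.py
python3 - <<'E'
from h import *
a=[]
s=snap('top');a.append(cv2.resize(np.asarray(s['pixels'])[120:270,150:250,::-1],(400,600),interpolation=cv2.INTER_CUBIC))
s=snap('side');a.append(cv2.resize(np.asarray(s['pixels'])[110:230,250:330,::-1],(400,600),interpolation=cv2.INTER_CUBIC))
cv2.imwrite('pics/i4.png',cv2.hconcat(a))
E
```

```text
tcp_pos: [0.5126, 0.2873, 0.0797]
yaw [-41.3  -0.   -0.5] F key axes [-4.5 -8.   9.4] M [-1.3   0.06  1.7 ]
```

View pics/i4.png

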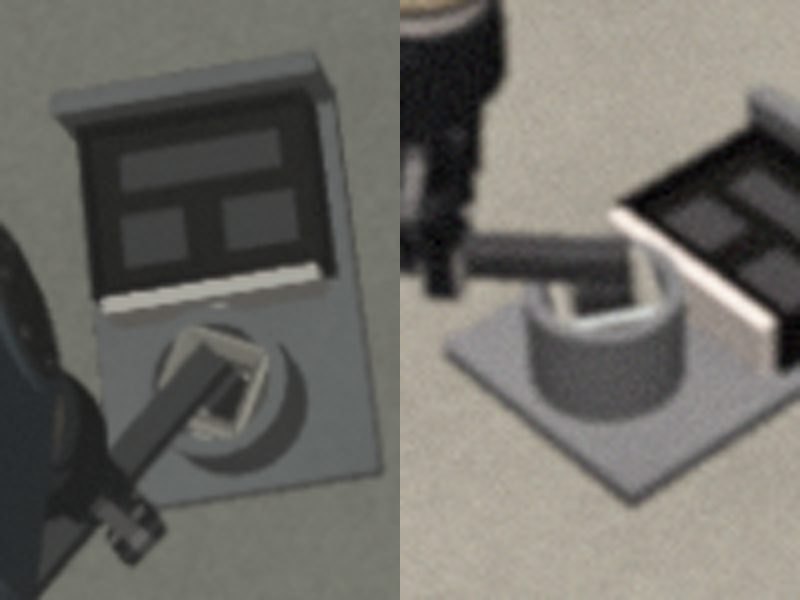

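The moment rose sharply from yaw −38° and is now about 2.3 N m about the screw. The head's right rim edge, crop (270,350)-(235,435), is at about −22°, roughly 1.0 rad turned, so it's on the stop. I'll ease off a little, release, and lift straight up.

```bash
python3 -m pendant '[[[0,0.0029,0,0,0,-0.25,0],[0,0.0029,0,0,0,-0.25,0],[0,0,0,0,0,0,0]]]' >/dev/null; python3 f.py; python3 -m pendant '[[[0,0,0,0,0,0,0.2],[0,0,0,0,0,0,0.3],[0,0,0,0,0,0,0.6],[0,0,0,0,0,0,0.8],[0,0,0,0,0,0,0.8],[0,0,0,0,0,0,0.8],[0,0,0,0,0,0,0.8]]]' 20; python3 f.py
```

```text
yaw [-38.4   0.   -0.1] F key axes [-4.6 -1.8  6.7] M [-0.57  0.22  0.16]
t: 19.75
tcp_pos: [0.5128, 0.2852, 0.0789]
tool_rot: [0.944, -0.33, 0.0, 0.0]
force: [0.2, -0.1, 0.4]
finger_gap: 0.798
gripper_force: 0.0
yaw [-38.6  -0.1  -0. ] F key axes [0.3 0.1 0.4] M [-0.03  0.02  0.01]
```

```bash
python3 -m pendant '[[[0,0,-0.01,0,0,0,0.8],[0,0,-0.02,0,0,0,0.8],[0,0,-0.03,0,0,0,0.8],[0,0,-0.04,0,0,0,0.8],[0,0,-0.05,0,0,0,0.8],[-0.05,0,-0.02,0,0,0,0.8],[-0.05,0,0,0,0,0,0.8],[-0.05,0,0,0,0,0,0.8],[0,0,0,0,0,0,0.8],[0,0,0,0,0,0,0.8]]]'; python3 f.py
python3 - <<'E'
from h import *
a=[]
s=snap('top');a.append(cv2.resize(np.asarray(s['pixels'])[120:270,150:250,::-1],(400,600),interpolation=cv2.INTER_CUBIC))
s=snap('side');a.append(cv2.resize(np.asarray(s['pixels'])[110:320,230:440,::-1][:, :140],(400,600),interpolation=cv2.INTER_CUBIC))
cv2.imwrite('pics/i5.png',cv2.hconcat(a))
E
```

```text
t: 20.75
tcp_pos: [0.4181, 0.3608, 0.2155]
tool_rot: [0.944, -0.329, 0.001, 0.0]
force: [0.3, 0.8, -1.3]
finger_gap: 0.801
gripper_force: 0.0
yaw [-38.4  -0.1   0. ] F key axes [-0.2  0.8 -1.3] M [ 0.02 -0.06 -0.03]
```

View pics/i5.png

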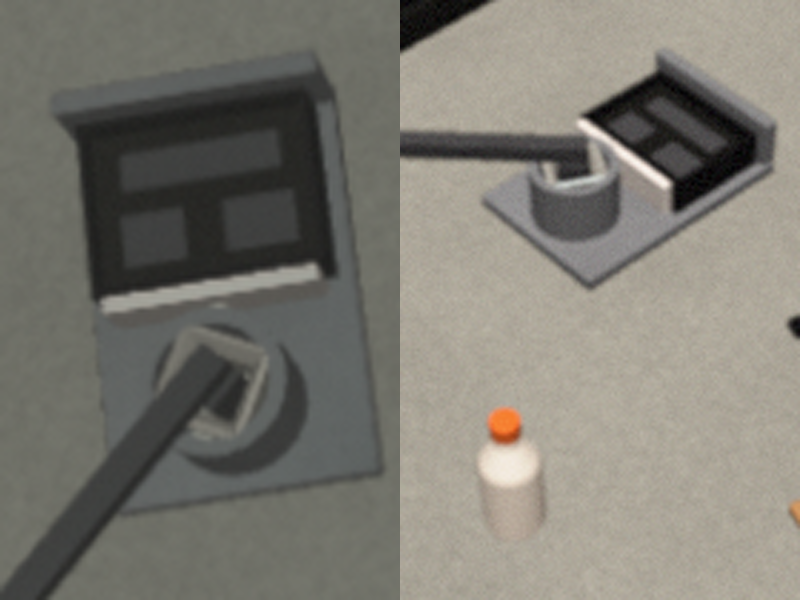

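The key stands in the screw, with its long arm running from crop (220,360) down to the left. The gripper is clear and the glue bottle is upright. Handing in.

```bash
python3 -c "
from station import job; print(job.sign_off())"
```

```text
the job is handed in; nothing more can be done
None
```

The job is handed in at about 21 s: the thick key was pushed fully into the socket, the screw was turned clockwise to its stop, and the key was let go and left standing in the screw. The thin key and the glue bottle were undisturbed in the views I checked, and the arm never went near the knife. No verdict came back at hand-in.

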